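# Empty the grating mill into its catch pail

### The arm

A 6-joint arm with a two-finger parallel gripper is mounted at the origin on a cart in front of the work surface, level with it; the furniture and walls round the work are solid. World frame = base frame: x ahead of the robot, y to its left, z up, the work surface at z = 0. Lengths are in mm, angles in rad, forces in N, time in s.
With the tool pointing down it reaches from about 350 to 975 mm from the base axis. Payload 7.1 kg.
Tool frame: the origin (TCP) lies midway between the tips of the shut fingers; the grasp point (between the pads) lies 19 mm behind it; z points along the fingers, y is the direction in which the jaws open and shut (so a half turn about z gives the same grasp; the last joint's range is limited). The gripper opens to 88 mm and grips with 3 to 60 N. Pads are 20 mm wide; open, the fingers measure 115 mm over their backs; the gripper's body (75 mm by 178 mm) begins 61 mm behind the grasp point.
Start: joints at [1.189, 0.423, 1.63, -0, 1.089, -0.019], TCP at [221.776, 584.312, 222.675] pointing down, gripper open.
Joint ranges: [-3, 3], [-0.9, 2.11], [0.09, 2.58], [-1.31, 4.45], [0.11, 2.69], [-2.54, 2.54]. Speed limits (rad/s): [2.39, 2.39, 3.01, 3.14, 3.14, 3.14].

### API

Orientations are given as a unit quaternion [w, x, y, z].
In Python, from bench import status, capture, arm gives the robot as it stands.
- The arm moves only by the tool play_rows, never from a script. Its argument "deltas" is a list of rows, each a list of 6 numbers: the shift along the world's x, y, z in cm, then the turn, a rotation vector about the world's x, y, z in rad. In form: [[tx, ty, tz, ax, ay, az], ...]. A call has exactly 5 rows; each row shifts and turns the commanded pose from where the row before left it; what a row does not reach is not made up. A row lasts 1/8 s, in which the tool goes at most 62.5 mm and 10.7 degrees, less where a joint would pass 70% of its speed; a pose out of reach is approached as far as the arm can. A call with a gripper value outside its range is refused whole. "fingers" is the closure in counts, from 0 (fully open) to 255 (shut), set as the call begins (left out, the last holds). The fingers move at their own pace and stop on an object; "grip_force" is the grip in N (left out, the last holds). Time passes only in rows, so rows that do not move let the fingers close, or fill a call up. It gives the time, the measured TCP pose, the force and the opening at its end, in the units of the state.
- status.observe(): the state, without advancing time (a new reading comes with each control period).
- capture(name): name is "scene" or "top"; returns a dict with "frame" (400x640x3 uint8, blue, green, red), "K" (3x3 intrinsics, pixels), "R" (3x3) and "t" (3): a world point X has camera coordinates R X + t. Camera axes: x right, y down, z forward; pixel columns grow to the right and rows downward; lengths in mm; the calibration is good to about 2 mm. A picture is of the moment at which its call begins. There is no depth.
- arm.close_job(): hands the job in, once; it reports no verdict.
The state is a dict: "time": time; "joint_positions": joint angles; "dq": joint speeds; "joint_efforts": joint torques, N m; "eef_pos": TCP position; "ee_rot": TCP orientation; "force": force on the tool from outside, world axes, zero at the start; "wrist_torque": the same for the moment, N m; "opening": finger opening in mm.
Only numpy, scipy, OpenCV 4.12 (cv2) and the standard library are available. Lean on these libraries where they do the work, as an engineer would, in place of code of your own. Each camera call takes 0.05 s, during which the arm holds its last target. There are 200 camera calls.

### The job

Empty the cheese grating mill: carry the steel pail upright by its hoop handle, hang it by that handle on both prongs of the hook at the front of the mill, and let go of it. Only then turn the mill's black spring-return dial clockwise past its first and second clicks to the third, and keep holding it there against its spring: finish while still holding the dial, with the pail hanging free. Do not push the two jars or the cracker carton about.

Things in the scene. Friction and masses are not known exactly. Their poses are not given: they have to be found in the camera images.
- mill: fixed steel grating mill: housing 180 (x) x 200 (y) x 205 mm high, crank at -y. Origin under the housing's centre, z up; the front face (chute, gate, hook) looks to its own -x, 90 mm from the origin. Feed neck 92 mm wide, 27 mm above the housing top, at x +40, y -35 mm. A trough 52 mm wide juts 50 mm out of the face, 125 to 155 mm above the worktop: it goes in between pail rim and handle
- hook_seat (a point): midway between the hook's two prongs, level with the top of their flat seat, 174.5 mm above the worktop, 61.5 mm before the mill's face; axes as the mill's. Prongs: 9 mm bars, centres 72 mm apart in y, running out to -x; flat 16 mm either side of this point in x, then tips turn up, ending 15 mm above the seat, 97 mm from the face. The hung handle lies along y, centre 4 mm above this point
- pail: loose open steel pail, 0.2 to 0.36 kg, 80 (x) x 124 (y) x 70 mm high; origin at the centre of its underside, z up. Fixed hoop handle over its middle, a round 8 mm bar: legs at y -64 and +64 mm, level crossbar along y with its centreline 166 mm above the underside. It may hang either way round; hung, its underside is about 12 mm above the worktop
- pail_grip (a point): centre of the pail's handle crossbar, 166 mm above the pail's underside, axes as the pail's, in the middle of its flat-sided black grip (14 mm thick, 17 high, 44 long along y): pinch it across x from above. The hook's prongs pass under the bare bar on both sides of the grip, 36 mm from this point
- dial (a joint): turn of the dial, rad: 0 at rest, growing clockwise seen from above; clicks (detents) at 0.42, 0.84, 1.26, end stop at 1.32. Its spring turns it back to 0 from any click when let go: 0.08 N m at rest, 0.14 N m at the third click; the detents add up to 0.05 N m. It lifts the gate of the chute, 30 mm at the third click
- dial_grip (a point): on the dial's upright axis, 231 mm above the worktop, at x -30, y +50 mm from the mill's origin. The grip is a black bar 54 mm long, 14 mm thick, 216 to 242 mm above the worktop; its length lies along this point's x axis, which turns with the dial and at rest is the mill's x. Red pointer line at the -x end; white dots on the plate mark rest and the three clicks
- olive_jar: bystander: jar with dark green lid, 63 mm wide, 109 mm high; origin at the centre of its underside
- mustard_jar: bystander: jar with red lid, 62 mm wide, 86 mm high; origin at the centre of its underside
- cracker_box: bystander: small carton 58 x 64 x 70 mm high; origin at the centre of its underside

How it is judged:
By the outcome, as a careful person would: the job done as asked, in the order asked, and still so for the second after the job is handed in, while the arm keeps its last pose, push and grip.
It also fails if it takes over 58 s, if anything falls off the work surface, if the arm or the gripper's body presses on something with over 40 N, if the wrist force passes 120 N, or if a joint passes its speed limit or range.

## Working session

There is one attempt and no reset: what is moved stays moved. The work goes in short steps, Python scripts to look and compute and a tool call to move; the robot and the scene stay as the last step left them, time stands still between calls to the robot, and variables do not carry over. Pictures are saved under pics/ and viewed, about 8 in all and at most 12, crops included, and the job is handed in when it is done.

Besides the shell and the picture viewer there is one more tool, called after "Call:" by a JSON object that holds its "method" and its "body". play_rows: Moves the arm, as the interface text tells. Its arguments: {"type":"object","properties":{"deltas":{"type":"array","items":{"type":"array","items":{"type":"number"}}},"fingers":{"type":"number"},"grip_force":{"type":"number"}},"required":["deltas"]}

```bash
mkdir -p pics; ls
cat > h.py <<'E'
import cv2,numpy as np
from bench import status,capture,arm
def ray(c,u,v):
    d=c['R'].T@np.linalg.solve(c['K'],[u,v,1.]);o=-c['R'].T@c['t'];return o,d
def onz(c,u,v,z):
    o,d=ray(c,u,v);return o+d*(z-o[2])/d[2]
def proj(c,X):
    p=c['K']@(c['R']@np.array(X,float)+c['t']);return p[:2]/p[2]
def tri(c1,p1,c2,p2):
    o1,d1=ray(c1,*p1);o2,d2=ray(c2,*p2)
    s=np.linalg.lstsq(np.array([d1,-d2]).T,o2-o1,rcond=None)[0]
    a=o1+s[0]*d1;b=o2+s[1]*d2;return (a+b)/2,np.linalg.norm(a-b)
def snap(n,tag):
    c={k:np.array(v) for k,v in capture(n).items()};c['t']=c['t'].ravel();cv2.imwrite(f'pics/{tag}.png',c['frame']);np.savez(f'{tag}.npz',**c);return c
def load(t): return dict(np.load(t+'.npz'))
E
python3 - <<'E'
from h import *
np.set_printoptions(precision=3,suppress=True)
for n in('top','scene'):
    c=snap(n,n+'0');print(n,c['K'].tolist(),-c['R'].T@c['t'],c['R'].tolist())
print(status.observe())
E
```

```text
pics
top [[413.7510571911027, 0.0, 328.5958963571924], [0.0, 413.7510571911027, 197.09260865035174], [0.0, 0.0, 1.0]] [ 300.771  -53.601 1488.882] [[-0.07720618356142371, -0.9970147713388012, -0.0008665749347578259], [-0.9765607981094068, 0.07579737984440835, -0.20145412580694796], [0.20091842328616583, -0.014707241106348681, -0.9794975672472297]]
scene [[419.6409440169661, 0.0, 321.40481734993864], [0.0, 419.6409440169661, 198.69459628015355], [0.0, 0.0, 1.0]] [  86.184 -742.756 1021.398] [[0.8050151139433824, -0.5931923543662864, 0.008573041706722965], [-0.42798129973121435, -0.5906949414869952, -0.6840405639887566], [0.41083168500385114, 0.5469938910290113, -0.7293935904392352]]
{'time': 0.1, 'joint_positions': array([ 1.189,  0.424,  1.631,  0.   ,  1.089, -0.019]), 'dq': array([ 0.002, -0.002, -0.002,  0.   , -0.   ,  0.001]), 'joint_efforts': array([  0.001, -54.562, -27.433,   0.065,   0.019,   0.   ]), 'eef_pos': array([221.597, 583.86 , 221.99 ]), 'ee_rot': array([-0.   ,  0.18 ,  0.984, -0.001]), 'force': array([ 0.156, -0.041, -0.057]), 'wrist_torque': array([-0.007,  0.013,  0.025]), 'opening': 87.57061829618239}
```

View pics/top0.png

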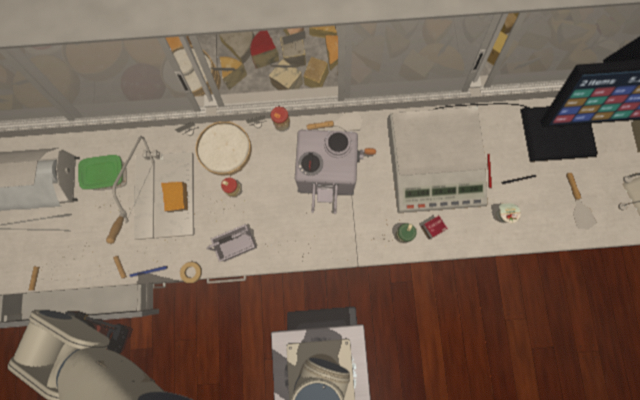

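View pics/scene0.png

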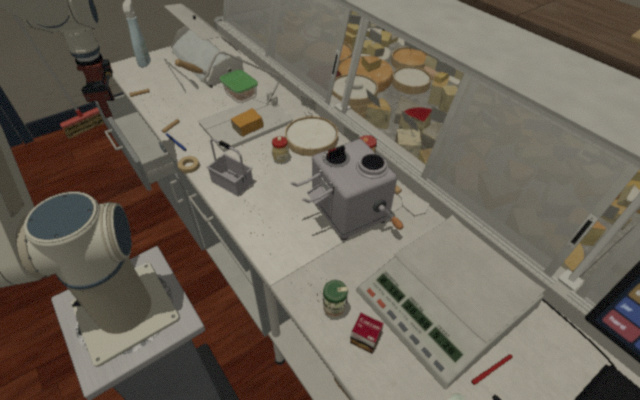

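View crops.

The top view shows the pail at about (233,242) and the mill at (326,160) with its dial at (311,162). The mustard jar is at (230,186), the olive jar at (405,232) and the carton at (434,227). Next I'll enlarge the pail and mill region.

Run:
```python
from h import *
a=load('top0')['frame'][120:270,200:370]; b=load('scene0')['frame'][125:245,200:410]
A=cv2.resize(a,None,fx=4.6,fy=4.6,interpolation=3)[:600,:790];cv2.imwrite('pics/ta.png',A[:, :])
B=cv2.resize(b,None,fx=3.8,fy=3.8,interpolation=3);cv2.imwrite('pics/sb.png',B); print(A.shape,B.shape)
```

```text
(600, 782, 3) (456, 798, 3)
```

View pics/ta.png

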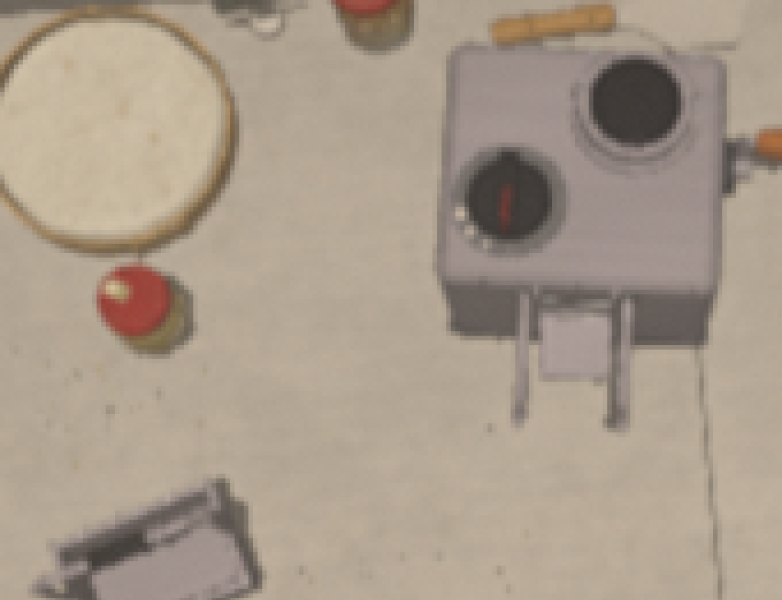

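View pics/sb.png

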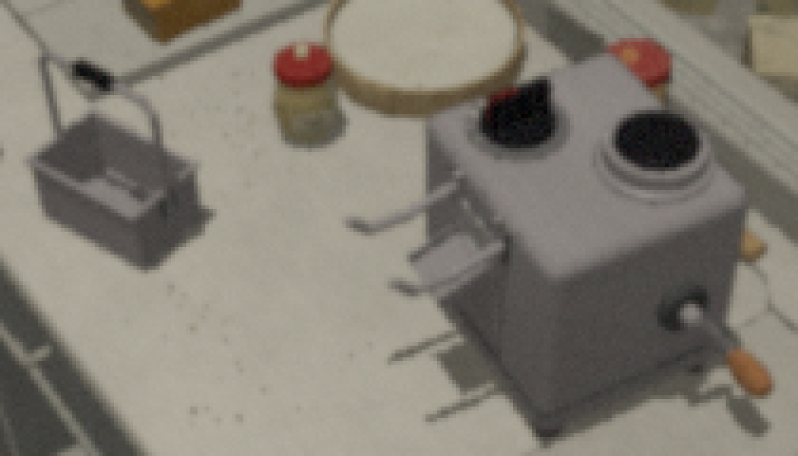

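Run:
```python
from h import *
np.set_printoptions(precision=1,suppress=True)
t=load('top0');s=load('scene0')
T=lambda u,v:(200+(u+.5)/4.6-.5,120+(v+.5)/4.6-.5)
S=lambda u,v:(200+(u+.5)/3.8-.5,125+(v+.5)/3.8-.5)
for n,p,z in[('FL',(441,276),205),('FR',(718,284),205),('BL',(456,46),205),('BR',(723,53),205),('neck',(636,102),232),('dial',(510,200),225),('tipL',(520,424),188),('tipR',(618,427),188),('mustard',(135,299),86)]:
    print(n,onz(t,*T(*p),z))
for n,p,z in[('grip',(92,74),166),('neck',(657,141),232),('tipL',(357,226),188),('tipR',(400,288),188)]:print('scene',n,onz(s,*S(*p),z))
g=onz(s,*S(92,74),166);print('grip in top',proj(t,g))
print('neck tri',tri(t,T(636,102),s,S(657,141)))
# top pail crop
a=t['frame'][215:270,200:265];cv2.imwrite('pics/tp.png',cv2.resize(a,None,fx=10,fy=10,interpolation=3))
```

```text
FL [629.2  28.2 205. ]
FR [ 608.6 -163.1  205. ]
BL [796.9   7.3 205. ]
BR [ 776.9 -181.9  205. ]
neck [ 735.8 -115.9  232. ]
dial [674.3 -23.8 225. ]
tipL [523.9 -18.8 188. ]
tipR [516.5 -86.3 188. ]
mustard [659.7 268.   86. ]
scene grip [458.2 271.6 166. ]
scene neck [ 732.  -120.4  232. ]
scene tipL [525.6 -26.6 188. ]
scene tipR [515.5 -96.7 188. ]
grip in top [223.7 240.1]
neck tri (array([ 737.4, -115.9,  226.2]), np.float64(1.0650657051268875))
```

View pics/tp.png

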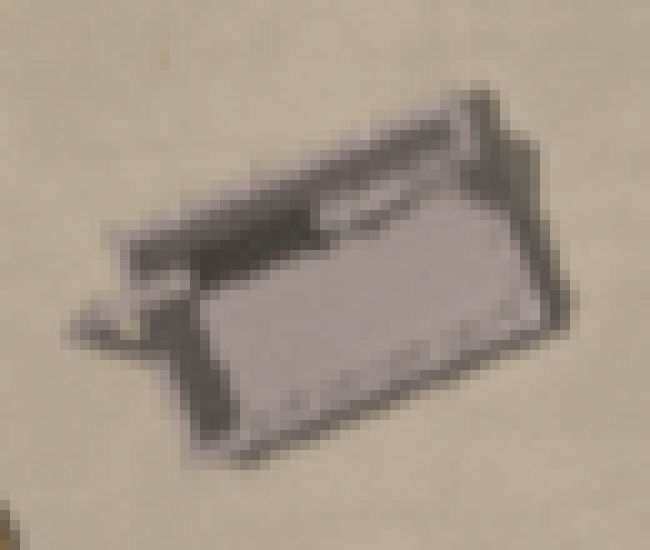

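The crop shows the pail's black grip centred near (260,247), which is full-frame (225.5,239.2). The rim edges run at a slope of about -0.4. I'll triangulate from these.

Run:
```python
from h import *
np.set_printoptions(precision=2,suppress=True)
t=load('top0');s=load('scene0')
T=lambda u,v:(200+(u+.5)/4.6-.5,120+(v+.5)/4.6-.5)
P=lambda u,v:(200+(u+.5)/10-.5,215+(v+.5)/10-.5)
S=lambda u,v:(200+(u+.5)/3.8-.5,125+(v+.5)/3.8-.5)
print('grip',tri(t,P(258,247),s,S(92,74)), onz(t,*P(258,247),166))
for a,b,z in[((130,240),(480,97),70),((238,458),(565,325),70),((200,265),(320,232),166)]:
    A,B=onz(t,*P(*a),z),onz(t,*P(*b),z);print(A,B,'ang',np.degrees(np.arctan2(*(B-A)[1::-1])),np.linalg.norm(B-A))
for n,a,b in[('tipL',(520,422),(357,226)),('tipR',(618,424),(400,288)),('dial',(510,200),(519,118))]:print(n,tri(t,T(*a),s,S(*b)))
c=np.mean([onz(t,*P(*a),70) for a in((130,240),(480,97),(238,458),(565,325))],0);print('rim centre',c)
```

```text
grip (array([458.1 , 265.88, 170.35]), np.float64(3.823315758336563)) [460.45 266.34 166.  ]
[477.84 333.29  70.  ] [517.98 211.67  70.  ] ang -71.7347563537437 128.07845990018046
[400.86 298.27  70.  ] [437.25 185.68  70.  ] ang -72.08885819490251 118.3280237976874
[456.13 284.98 166.  ] [463.72 246.43 166.  ] ang -78.85633973153888 39.293106759307136
tipL (array([528.19, -19.3 , 180.03]), np.float64(3.245994666517656))
tipR (array([521.25, -87.02, 175.76]), np.float64(1.200375127292221))
dial (array([677.96, -23.66, 213.67]), np.float64(0.7068346435786753))
rim centre [458.48 257.23  70.  ]
```

Call:
{"method": "play_rows", "body": {"deltas": [[2.37, -3.2, 0.3, 0, 0, -0.09], [2.37, -3.2, 0.3, 0, 0, -0.09], [2.37, -3.2, 0.3, 0, 0, -0.09], [2.37, -3.2, 0.3, 0, 0, -0.09], [2.37, -3.2, 0.3, 0, 0, -0.09]], "fingers": 0, "grip_force": 30}}

```text
time: 0.72
eef_pos: [340.8, 423.0, 237.5]
ee_rot: [-0.0, 0.397, 0.918, -0.0]
force: [-0.8, 1.0, 0.5]
opening: 87.6
```

Call:
{"method": "play_rows", "body": {"deltas": [[2.37, -3.2, 0.3, 0, 0, -0.09], [2.37, -3.2, 0.3, 0, 0, -0.09], [2.37, -3.2, 0.3, 0, 0, -0.09], [2.37, -3.2, 0.3, 0, 0, -0.09], [2.37, -3.2, 0.3, 0, 0, -0.085]]}}

```text
time: 1.35
eef_pos: [459.2, 263.1, 252.5]
ee_rot: [-0.0, 0.589, 0.808, -0.0]
force: [0.7, -0.3, -0.2]
opening: 87.9
```

Call:
{"method": "play_rows", "body": {"deltas": [[0, 0, -1, 0, 0, 0], [0, 0, -1, 0, 0, 0], [0, 0, -1, 0, 0, 0], [0, 0, -1, 0, 0, 0], [0, 0, 0, 0, 0, 0]]}}

```text
time: 1.98
eef_pos: [457.9, 264.5, 211.5]
ee_rot: [-0.0, 0.588, 0.809, -0.001]
force: [-0.6, 0.1, -0.5]
opening: 87.8
```

Run:
```python
from h import *
t=snap('top','top1');s=snap('scene','scene1');o=status.observe();print(o)
p=proj(s,o['eef_pos']);print('scene',p);print('top',proj(t,o['eef_pos']))
u,v=p.astype(int)
cv2.imwrite('pics/c1.png',cv2.resize(s['frame'][v-55:v+55,u-70:u+70],None,fx=5,fy=5,interpolation=3));print(u,v)
```

```text
{'time': 2.075, 'joint_positions': array([ 5.00832495e-01,  2.96617735e-01,  1.84894580e+00, -1.90997784e-05,
        9.96171802e-01,  1.87149746e-01]), 'dq': array([-0.00354438, -0.00743513, -0.00840616,  0.00045413,  0.00182319,
        0.00119843]), 'joint_efforts': array([ 7.15969456e-02, -4.41661870e+01, -2.50489318e+01,  6.40704716e-02,
        4.59659685e-03, -6.65935659e-04]), 'eef_pos': array([458.66619262, 264.62699695, 212.60776841]), 'ee_rot': array([-2.32307517e-05,  5.87973790e-01,  8.08879977e-01, -6.79285367e-05]), 'force': array([-0.89808732,  0.83208124, -0.17030965]), 'wrist_torque': array([-0.06139723,  0.02083938, -0.04991806]), 'opening': 87.73477136940866}
scene [222.60572475 133.4366453 ]
top [222.21818091 238.24824932]
222 133
```

View pics/c1.png

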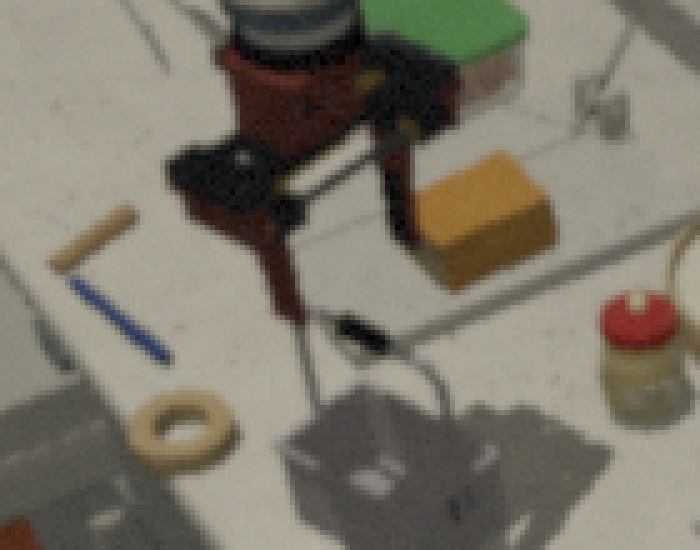

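The scene crop shows the open fingertips at (290,318) and (405,240), straddling the black grip at (361,335) below. The alignment is good, so I'll descend and close.

Call:
{"method": "play_rows", "body": {"deltas": [[0, 0.1, -1.5, 0, 0, 0], [0, 0.1, -1.5, 0, 0, 0], [0, 0, -1.5, 0, 0, 0], [0, 0, -1.4, 0, 0, 0], [0, 0, 0, 0, 0, 0]]}}

```text
time: 2.7
eef_pos: [458.0, 265.8, 152.1]
ee_rot: [-0.001, 0.588, 0.809, -0.001]
force: [0.1, -0.6, 0.5]
opening: 87.6
```

Call:
{"method": "play_rows", "body": {"deltas": [[0, 0, 0, 0, 0, 0], [0, 0, 0, 0, 0, 0], [0, 0, 0, 0, 0, 0], [0, 0, 0, 0, 0, 0], [0, 0, 0, 0, 0, 0]], "fingers": 255, "grip_force": 30}}

```text
time: 3.32
eef_pos: [458.9, 266.3, 153.8]
ee_rot: [0.0, 0.588, 0.809, 0.0]
force: [0.5, 0.4, -0.2]
opening: 41.6
```

Call:
{"method": "play_rows", "body": {"deltas": [[0, 0, 0, 0, 0, 0], [0, 0, 0, 0, 0, 0], [0, 0, 0, 0, 0, 0], [0, 0, 0, 0, 0, 0], [0, 0, 0, 0, 0, 0]]}}

```text
time: 3.95
eef_pos: [458.5, 266.2, 153.5]
ee_rot: [-0.0, 0.588, 0.809, -0.0]
force: [0.7, -0.1, -1.4]
opening: 13.8
```

Call:
{"method": "play_rows", "body": {"deltas": [[0, 0, 0.5, 0, 0, 0], [0, 0, 1, 0, 0, 0], [0, 0, 1.0, 0, 0, 0], [0, 0, 1, 0, 0, 0], [0, -0.6, 0.4, 0, 0, -0.01]]}}

```text
time: 4.58
eef_pos: [459.2, 260.6, 193.8]
ee_rot: [0.0, 0.592, 0.806, 0.001]
force: [0.7, -0.0, -1.7]
opening: 13.7
```

Call:
{"method": "play_rows", "body": {"deltas": [[0.05, -1.0, 0, 0, 0, -0.02], [0.05, -1.4, 0, 0, 0, -0.025], [0.05, -1.8, 0, 0, 0, -0.025], [0.05, -2, 0, 0, 0, -0.025], [0.05, -2, 0, 0, 0, -0.025]]}}

```text
time: 5.2
eef_pos: [461.1, 176.6, 192.5]
ee_rot: [-0.0, 0.64, 0.768, -0.0]
force: [1.0, -0.4, -2.8]
opening: 14.0
```

Call:
{"method": "play_rows", "body": {"deltas": [[0.1, -2.0, 0, 0, 0, -0.025], [0.1, -2, 0, 0, 0, -0.025], [0.1, -2, 0, 0, 0, -0.025], [0.1, -2, 0, 0, 0, -0.025], [0.1, -2, 0, 0, 0, -0.025]]}}

```text
time: 5.82
eef_pos: [466.0, 76.6, 192.6]
ee_rot: [-0.0, 0.687, 0.727, -0.0]
force: [0.2, 0.5, -1.5]
opening: 13.9
```

Call:
{"method": "play_rows", "body": {"deltas": [[0.1, -2.0, 0, 0, 0, -0.025], [0.1, -2, 0, 0, 0, -0.025], [0.1, -2, 0, 0, 0, -0.025], [0.1, -1.8, 0, 0, 0, -0.025], [0.05, -1.4, 0, 0, 0, -0.025]]}}

```text
time: 6.45
eef_pos: [470.4, -15.2, 192.6]
ee_rot: [-0.0, 0.731, 0.682, -0.0]
force: [-0.1, -0.2, -2.8]
opening: 13.7
```

Call:
{"method": "play_rows", "body": {"deltas": [[0, -1.0, 0, 0, 0, -0.015], [0, -0.7, 0, 0, 0, 0], [0, -0.1, 0, 0, 0, 0], [0, 0, 0, 0, 0, 0], [0, 0, 0, 0, 0, 0]]}}

```text
time: 7.08
eef_pos: [470.7, -31.3, 192.6]
ee_rot: [-0.0, 0.735, 0.678, -0.0]
force: [0.4, 0.4, -3.5]
opening: 13.8
```

Run:
```python
from h import *
t=snap('top','top2');s=snap('scene','scene2');o=status.observe();print(o['eef_pos'],o['ee_rot'],o['force'],o['opening'])
p=proj(s,o['eef_pos']);print('scene',p);print('top',proj(t,o['eef_pos']))
a=cv2.resize(s['frame'][120:240,240:400],None,fx=5,fy=5,interpolation=3)
cv2.imwrite('pics/c2.png',a)
cv2.imwrite('pics/c2t.png',cv2.resize(t['frame'][130:250,270:370],None,fx=5,fy=5,interpolation=3))
```

```text
[470.75664874 -31.37324608 192.64878442] [-4.61222271e-05  7.35292340e-01  6.77750081e-01 -1.56765810e-05] [-1.29500176  0.91351552 -2.49809335] 13.98925490551638
scene [277.85726711 192.17100609]
top [317.75208832 227.82370457]
```

View pics/c2.png

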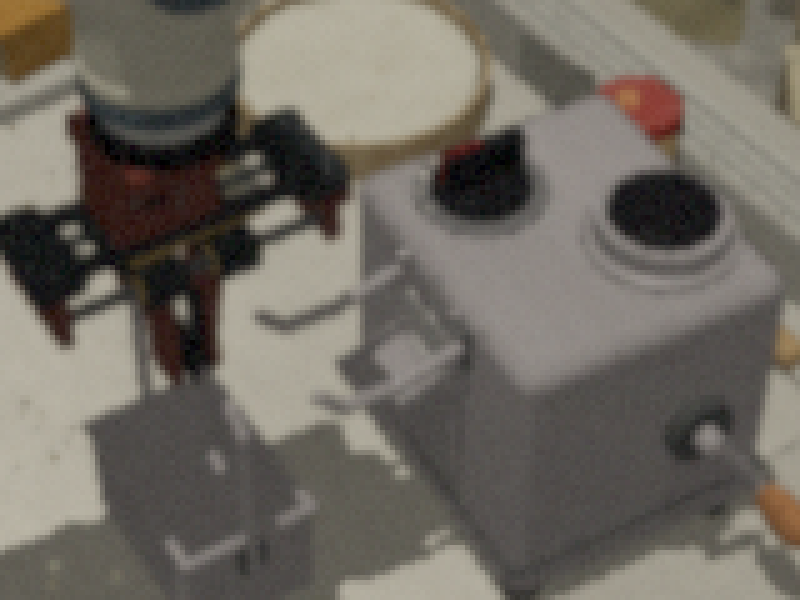

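View pics/c2t.png

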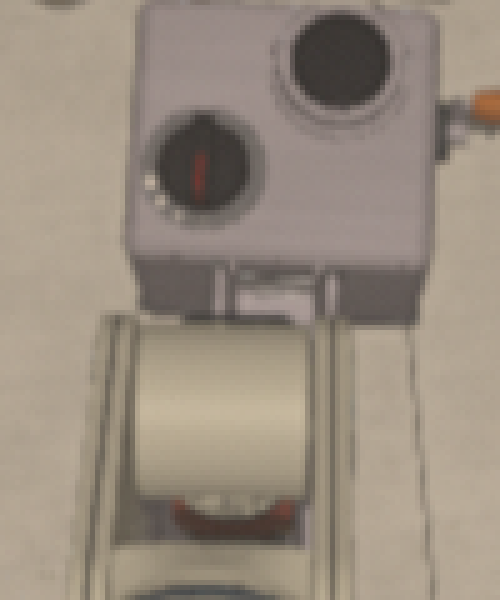

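The scene crop shows the fingertips at about (187,372), with the handle legs at columns 142 and 240. The prong tips are at (260,318) and (320,402). The pail hangs level and clear of the mill. I'll refine the prong lines and the leg offset numerically.

Run:
```python
from h import *
np.set_printoptions(precision=1,suppress=True,linewidth=200)
t=load('top0');s=load('scene2')
g=cv2.cvtColor(t['frame'],cv2.COLOR_BGR2GRAY).astype(int)
print('cols',list(range(308,342)))
for v in range(182,216,2):print(v,g[v,308:342])
psi=-.107;R=np.array([[np.cos(psi),-np.sin(psi)],[np.sin(psi),np.cos(psi)]]);O=np.array([700.5,-77])
for y in(36,-36):
  for x,z in((-97-0,170),(-130,170),(-170,170),(-187,187)):
    P=[*(O+R@[x,y]),z];print('mill',x,y,np.array(P),'top',proj(t,P),'sceneCrop',(proj(s,P)-[240,120])*5)
a=np.radians(-4.6);ya=np.array([-np.sin(a),np.cos(a),0])
for d in(-6,0,6):
  for l in(64,-64):
    for z in(150,110): print('leg',d,l,z,(proj(s,np.array([470.7,-31.3,z])+ya*(l+d))-[240,120])*5)
```

```text
cols [308, 309, 310, 311, 312, 313, 314, 315, 316, 317, 318, 319, 320, 321, 322, 323, 324, 325, 326, 327, 328, 329, 330, 331, 332, 333, 334, 335, 336, 337, 338, 339, 340, 341]
182 [106 106 107 105 107 107 107 113 130 116 109 111 113 115 115 118 117 111 116 122 124 124 126 125 128 136 136 130 129 130 131 132 133 132]
184 [ 97  96  95  94  98 129 128 102 110 103 109 114 109  99  95  91  91  92  95  93  94  96  96  96 103 120 105 100 111  95  90  96  99 100]
186 [ 95  96  95  95 101 132 139 106  94 100 103 105 104 101 103 101 102 110 117 121 127 131 133 132 120  98  93 131 150 121  94  94  96  95]
188 [ 95  96  95  93 103 135 137 105  96 122 140 142 139 135 138 141 142 140 141 148 148 140 135 129 113  94  96 136 153 121  97  95  95  94]
190 [ 94  95  94  93 109 144 140 105 102 136 158 166 160 157 157 158 160 159 161 163 163 161 162 160 139  99  93 130 140 112  92  94  94  95]
192 [ 95  95  96  94 113 147 138 100  91 122 155 163 160 159 160 160 160 161 160 159 160 160 160 161 142 101  93 132 139 106  91  91  91  93]
194 [151 161 166 156 143 151 144 136 136 137 156 163 161 161 160 160 161
[... 1726 characters left out ...]
 [518.4 -21.2 187. ] top [313.5 213.5] sceneCrop [252.1 321.6]
mill -97 -36 [ 600.2 -102.4  170. ] top [336.8 187.8] sceneCrop [454.3 365.4]
mill -130 -36 [567.4 -98.9 170. ] top [336.5 197.7] sceneCrop [403.7 386.5]
mill -170 -36 [527.6 -94.6 170. ] top [336.2 209.8] sceneCrop [341.  412.7]
mill -187 -36 [510.7 -92.8 187. ] top [336.1 214.1] sceneCrop [313.2 403. ]
leg -6 64 150 [147.4 350.5]
leg -6 64 110 [152.9 397.6]
leg -6 -64 150 [254.4 494.3]
leg -6 -64 110 [257.6 540.8]
leg 0 64 150 [142.7 344.2]
leg 0 64 110 [148.3 391.3]
leg 0 -64 150 [249.1 487.1]
leg 0 -64 110 [252.4 533.7]
leg 6 64 150 [138. 338.]
leg 6 64 110 [143.7 385.1]
leg 6 -64 150 [243.8 480. ]
leg 6 -64 110 [247.2 526.6]
```

Call:
{"method": "play_rows", "body": {"deltas": [[0, -0.5, 0, 0, 0, -0.013], [0, -1.0, 0, 0, 0, -0.013], [0, -0.5, 0, 0, 0, 0], [0.4, -0.05, 0, 0, 0, 0], [1.0, -0.1, 0, 0, 0, 0]]}}

```text
time: 7.8
eef_pos: [485.1, -53.3, 192.7]
ee_rot: [-0.0, 0.744, 0.668, 0.0]
force: [0.1, -0.7, -3.0]
opening: 13.4
```

Call:
{"method": "play_rows", "body": {"deltas": [[1.5, -0.16, 0, 0, 0, 0], [1.5, -0.16, 0, 0, 0, 0], [1.5, -0.16, 0, 0, 0, 0], [1.4, -0.15, 0, 0, 0, 0], [1.0, -0.1, 0, 0, 0, 0]]}}

```text
time: 8.43
eef_pos: [554.8, -60.5, 192.6]
ee_rot: [-0.0, 0.744, 0.668, -0.0]
force: [0.1, 1.0, -2.8]
opening: 13.5
```

Call:
{"method": "play_rows", "body": {"deltas": [[0, 0, 0, 0, 0, 0], [0, 0, 0, 0, 0, 0], [0, 0, 0, 0, 0, 0], [0, 0, 0, 0, 0, 0], [0, 0, 0, 0, 0, 0]]}}

```text
time: 9.05
eef_pos: [553.7, -60.5, 192.8]
ee_rot: [0.0, 0.744, 0.668, 0.0]
force: [-0.4, 0.7, -3.0]
opening: 13.9
```

Run:
```python
from h import *
s=snap('scene','scene3');o=status.observe();print(o['eef_pos'],o['ee_rot'],o['force'],o['opening'])
print((proj(s,o['eef_pos'])-[270,130])*6.5)
cv2.imwrite('pics/c3.png',cv2.resize(s['frame'][130:220,270:390],None,fx=6.5,fy=6.5,interpolation=3))
```

```text
[553.70218311 -60.46373687 192.7520207 ] [1.25031248e-05 7.44249197e-01 6.67902037e-01 3.75993442e-05] [-0.06679502  0.13454158 -2.60170531] 13.731684008112056
[251.40297668 361.89159177]
```

View pics/c3.png

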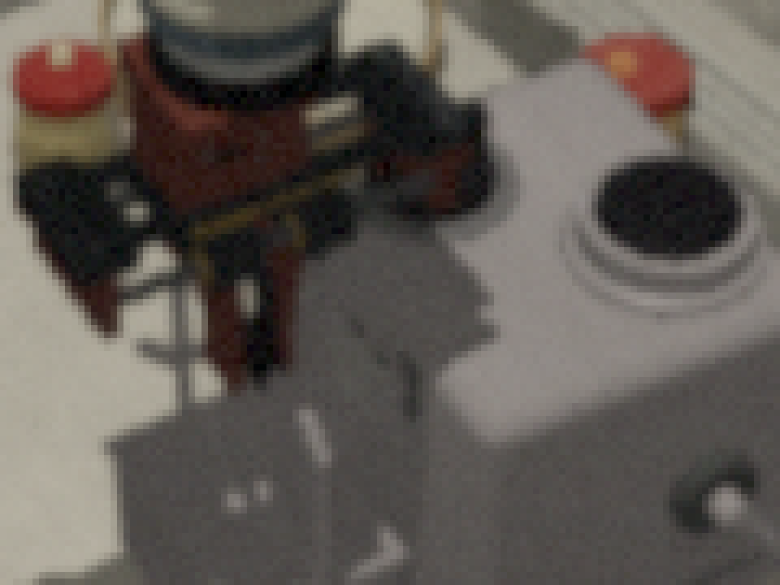

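The crop shows the handle leg at column 183 beside the left prong, whose tip is near (150,347), and the pail rim under the trough. This fits the plan, so I'll lower onto the prongs while watching the force.

Call:
{"method": "play_rows", "body": {"deltas": [[0, 0, -0.6, 0, 0, 0], [0, 0, -0.6, 0, 0, 0], [0, 0, -0.5, 0, 0, 0], [0, 0, -0.4, 0, 0, 0], [0, 0, 0, 0, 0, 0]]}}

```text
time: 9.72
eef_pos: [553.5, -60.5, 171.2]
ee_rot: [-0.0, 0.744, 0.668, -0.0]
force: [0.4, -0.6, -2.2]
opening: 13.5
```

Call:
{"method": "play_rows", "body": {"deltas": [[0, 0, -0.2, 0, 0, 0], [0, 0, -0.1, 0, 0, 0], [0, 0, -0.1, 0, 0, 0], [0, 0, 0, 0, 0, 0], [0, 0, 0, 0, 0, 0]]}}

```text
time: 10.35
eef_pos: [553.8, -60.5, 167.7]
ee_rot: [0.0, 0.744, 0.668, 0.0]
force: [-0.2, 0.6, -2.3]
opening: 14.0
```

Call:
{"method": "play_rows", "body": {"deltas": [[0, 0, -0.1, 0, 0, 0], [0, 0, -0.1, 0, 0, 0], [0, 0, 0, 0, 0, 0], [0, 0, 0, 0, 0, 0], [0, 0, 0, 0, 0, 0]]}}

```text
time: 10.98
eef_pos: [553.8, -60.5, 165.7]
ee_rot: [0.0, 0.744, 0.668, -0.0]
force: [0.5, 0.4, -3.7]
opening: 13.7
```

Call:
{"method": "play_rows", "body": {"deltas": [[0, 0, -0.05, 0, 0, 0], [0, 0, -0.05, 0, 0, 0], [0, 0, 0, 0, 0, 0], [0, 0, 0, 0, 0, 0], [0, 0, 0, 0, 0, 0]]}}

```text
time: 11.6
eef_pos: [553.9, -60.5, 165.2]
ee_rot: [0.0, 0.744, 0.668, 0.0]
force: [-3.1, 0.1, 5.6]
opening: 13.9
```

The pail is seated: contact came at the predicted height. I'll open partway and rise.

Call:
{"method": "play_rows", "body": {"deltas": [[0, 0, 0, 0, 0, 0], [0, 0, 0, 0, 0, 0], [0, 0, 0, 0, 0, 0], [0, 0, 0, 0, 0, 0], [0, 0, 0, 0, 0, 0]], "fingers": 150}}

```text
time: 12.22
eef_pos: [553.8, -60.5, 164.6]
ee_rot: [-0.0, 0.744, 0.668, 0.0]
force: [-0.5, 0.6, 1.1]
opening: 36.0
```

Call:
{"method": "play_rows", "body": {"deltas": [[0, 0, 0.4, 0, 0, 0], [0, 0, 1, 0, 0, 0], [0, 0, 2, 0, 0, 0], [0, 0, 3, 0, 0, 0], [0, 0, 3, 0, 0, 0]]}}

```text
time: 12.85
eef_pos: [553.8, -60.5, 260.3]
ee_rot: [0.0, 0.744, 0.668, 0.0]
force: [0.2, -0.9, -0.2]
opening: 36.0
```

Run:
```python
from h import *
s=snap('scene','scene4');t=snap('top','top4');o=status.observe();print(o['eef_pos'],o['ee_rot'],o['force'],o['opening'])
a=cv2.resize(s['frame'][110:250,260:400],None,fx=4,fy=4,interpolation=3)
cv2.imwrite('pics/c4.png',a)
```

```text
[555.90923086 -60.73557629 262.69299428] [0.00262904 0.74424275 0.66790016 0.00228111] [ 0.42675628  0.45484743 -0.77147298] 36.17469829355985
```

View pics/c4.png

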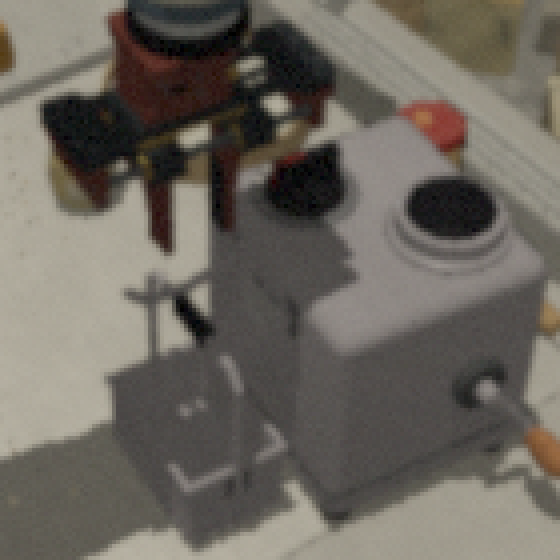

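The pail hangs free on the prongs, with its black grip at (190,315) and the left prong visible under the bar. Now I'll locate the dial's centre line from the red pointer.

Run:
```python
from h import *
np.set_printoptions(precision=1,suppress=True)
t=load('top0')
f=t['frame'].astype(int)
r=(f[...,2]-np.maximum(f[...,0],f[...,1]));w=np.clip(r-20,0,None);w[:150]=0;w[175:]=0;w[:,:303]=0;w[:,320:]=0
v,u=np.nonzero(w);W=w[v,u];print('red px',len(u),(u*W).sum()/W.sum(),(v*W).sum()/W.sum(),u.min(),u.max(),v.min(),v.max())
for vv in(v.min(),v.max(),(v*W).sum()/W.sum()):print(onz(t,(u*W).sum()/W.sum(),vv,242))
hs=cv2.cvtColor(t['frame'],cv2.COLOR_BGR2GRAY)
for box in((147,182,298,326),(128,156,325,352)):
    a,b,c,d=box;m=(hs[a:b,c:d]<70).astype(np.uint8);n,l,st,ce=cv2.connectedComponentsWithStats(m);i=1+st[1:,4].argmax();p=ce[i]+[c,a];print(st[i],p,onz(t,*p,232),onz(t,*p,216))
```

```text
red px 17 309.38434163701066 164.40569395017795 309 310 161 169
[676.3 -21.2 242. ]
[650.4 -19.5 242. ]
[665.2 -20.5 242. ]
[  4   6  17  19 229] [310.2 162.5] [674.1 -23.3 232. ] [678.8 -22.9 216. ]
[  4   5  18  18 260] [337.6 141.7] [ 736.3 -115.1  232. ] [ 741.9 -115.8  216. ]
```

Call:
{"method": "play_rows", "body": {"deltas": [[0, 0, 2, 0, 0, 0.13], [1, 0.3, 1, 0, 0, 0.16], [1.2, 0.4, 0, 0, 0, 0.16], [1.4, 0.5, 0, 0, 0, 0.16], [1.6, 0.5, 0, 0, 0, 0.16]]}}

```text
time: 13.58
eef_pos: [605.8, -43.3, 288.0]
ee_rot: [-0.0, 0.437, 0.9, -0.0]
force: [-0.8, -0.6, -0.4]
opening: 36.0
```

Call:
{"method": "play_rows", "body": {"deltas": [[1.6, 0.5, 0, 0, 0, 0.16], [1.6, 0.5, 0, 0, 0, 0.16], [1.6, 0.5, 0, 0, 0, 0.16], [1.4, 0.4, 0, 0, 0, 0.16], [1.0, 0.2, 0, 0, 0, 0.16]]}}

```text
time: 14.2
eef_pos: [677.9, -22.2, 287.6]
ee_rot: [-0.001, 0.052, 0.999, 0.0]
force: [-0.2, 0.3, -0.6]
opening: 36.3
```

Call:
{"method": "play_rows", "body": {"deltas": [[0, 0, 0, 0, 0, 0], [0, 0, 0, 0, 0, 0], [0, 0, 0, 0, 0, 0], [0, 0, 0, 0, 0, 0], [0, 0, 0, 0, 0, 0]]}}

```text
time: 14.82
eef_pos: [677.7, -22.6, 288.8]
ee_rot: [0.0, 0.055, 0.999, -0.0]
force: [-0.0, 0.1, 0.3]
opening: 36.4
```

Call:
{"method": "play_rows", "body": {"deltas": [[0, 0, -1.5, 0, 0, 0], [0, 0, -1.5, 0, 0, 0], [0, 0, -1.5, 0, 0, 0], [0, 0, -0.6, 0, 0, 0], [0, 0, 0, 0, 0, 0]]}}

```text
time: 15.45
eef_pos: [677.5, -22.5, 236.9]
ee_rot: [-0.001, 0.054, 0.999, -0.0]
force: [0.3, 0.7, 0.1]
opening: 36.3
```

Call:
{"method": "play_rows", "body": {"deltas": [[0, 0, -0.6, 0, 0, 0], [0, 0, -0.6, 0, 0, 0], [0, 0, -0.5, 0, 0, 0], [0, 0, 0, 0, 0, 0], [0, 0, 0, 0, 0, 0]]}}

```text
time: 16.08
eef_pos: [677.9, -22.5, 220.8]
ee_rot: [0.0, 0.054, 0.999, 0.0]
force: [0.0, 0.9, 0.2]
opening: 36.2
```

Call:
{"method": "play_rows", "body": {"deltas": [[0, 0, 0, 0, 0, 0], [0, 0, 0, 0, 0, 0], [0, 0, 0, 0, 0, 0], [0, 0, 0, 0, 0, 0], [0, 0, 0, 0, 0, 0]], "fingers": 255, "grip_force": 15}}

```text
time: 16.7
eef_pos: [677.9, -22.1, 220.8]
ee_rot: [0.0, 0.054, 0.999, 0.0]
force: [0.7, 2.0, 1.5]
opening: 13.9
```

Call:
{"method": "play_rows", "body": {"deltas": [[0, 0, 0, 0, 0, 0], [0, 0, 0, 0, 0, -0.06], [0, 0, 0, 0, 0, -0.08], [0, 0, 0, 0, 0, -0.08], [0, 0, 0, 0, 0, -0.08]], "grip_force": 50}}

```text
time: 17.32
eef_pos: [678.1, -21.3, 220.8]
ee_rot: [0.0, 0.204, 0.979, 0.001]
force: [1.0, 7.0, 1.3]
opening: 13.7
```

Call:
{"method": "play_rows", "body": {"deltas": [[0, 0, 0, 0, 0, -0.1], [0, 0, 0, 0, 0, -0.1], [0, 0, 0, 0, 0, -0.1], [0, 0, 0, 0, 0, -0.1], [0, 0, 0, 0, 0, -0.1]]}}

```text
time: 17.95
eef_pos: [679.0, -20.2, 220.9]
ee_rot: [0.001, 0.44, 0.898, 0.002]
force: [4.6, 11.1, -0.4]
opening: 13.9
```

Call:
{"method": "play_rows", "body": {"deltas": [[0, 0, 0, 0, 0, -0.1], [0, 0, 0, 0, 0, -0.1], [0, 0, 0, 0, 0, -0.05], [0, 0, 0, 0, 0, 0], [0, 0, 0, 0, 0, 0]]}}

```text
time: 18.58
eef_pos: [679.6, -19.9, 220.9]
ee_rot: [0.001, 0.547, 0.837, 0.003]
force: [6.6, 12.4, -2.8]
opening: 13.7
```

Run:
```python
from h import *
o=status.observe();print(o['eef_pos'],o['ee_rot'],o['force'],o['wrist_torque'],o['opening'],o['time'])
```

```text
[679.62582705 -19.8652547  220.85689193] [7.30220247e-04 5.47024678e-01 8.37112144e-01 2.59353515e-03] [ 6.63318674 12.40874337 -2.75656472] [ 2.00685176 -1.11530829  0.16361422] 13.67735936465189 18.575
```

Call:
{"method": "play_rows", "body": {"deltas": [[0.1, 0.15, 0, 0, 0, 0], [0.1, 0.15, 0, 0, 0, -0.06], [0, 0, 0, 0, 0, -0.06], [0, 0, 0, 0, 0, -0.06], [0, 0, 0, 0, 0, -0.04]]}}

```text
time: 19.2
eef_pos: [680.3, -19.5, 220.9]
ee_rot: [0.001, 0.636, 0.771, 0.0]
force: [2.2, 2.0, 0.2]
opening: 13.8
```

Call:
{"method": "play_rows", "body": {"deltas": [[0, 0, 0, 0, 0, -0.015], [0, 0, 0, 0, 0, 0], [0, 0, 0, 0, 0, 0], [0, 0, 0, 0, 0, 0], [0, 0, 0, 0, 0, 0]]}}

```text
time: 19.82
eef_pos: [680.4, -19.5, 220.8]
ee_rot: [0.001, 0.642, 0.767, 0.0]
force: [5.0, 2.0, -1.5]
opening: 13.7
```

Run:
```python
from h import *
s=snap('scene','scene5');t=snap('top','top5')
o=status.observe();print(o['eef_pos'],o['ee_rot'],o['force'],o['wrist_torque'],o['opening'],o['time'])
a=cv2.resize(s['frame'][115:245,270:400],None,fx=4,fy=4,interpolation=3);b=cv2.resize(load('scene4')['frame'][115:245,270:400],None,fx=2,fy=2,interpolation=3)
c=cv2.resize(t['frame'][130:230,285:355],None,fx=3.6,fy=3.6,interpolation=3)
im=np.zeros((520,780,3),np.uint8);im[:,:520]=a;im[:260,520:]=b;im[260:,520:520+c.shape[1]]=c[:260,:260]
cv2.imwrite('pics/c5.png',im)
```

```text
[680.37148503 -19.49217793 220.86774658] [5.48461826e-04 6.41666404e-01 7.66983527e-01 4.40634323e-04] [4.76132819 2.33467867 0.29057415] [ 0.36262553 -0.75262189  0.14459066] 13.625944912450773 19.925
```

View pics/c5.png

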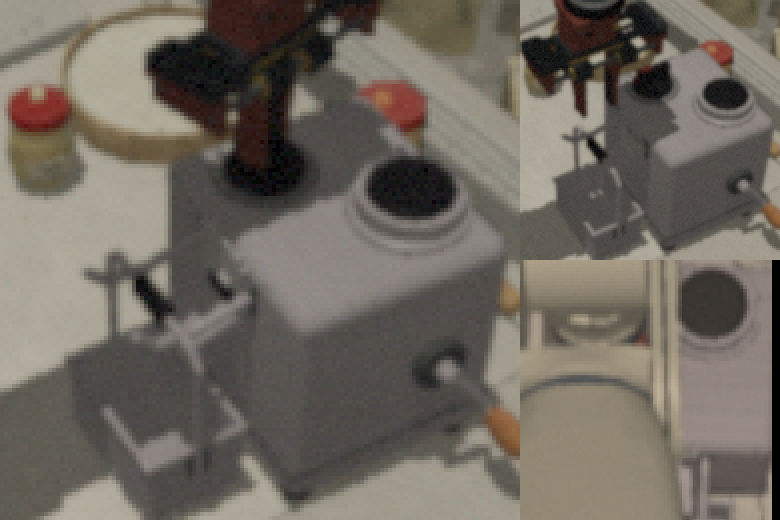

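The picture shows the pail's bar crossing both prongs, the left near (115,265) and the right near (185,325), with the pail level and free. The fingers are on the dial at (265,160), and the tool has turned 1.285 rad. I'll add a little turn and watch the torque, to check that the dial is at or past the third click and not slipping.

Call:
{"method": "play_rows", "body": {"deltas": [[0, 0, 0, 0, 0, -0.01], [0, 0, 0, 0, 0, -0.01], [0, 0, 0, 0, 0, 0], [0, 0, 0, 0, 0, 0], [0, 0, 0, 0, 0, 0]]}}

```text
time: 20.55
eef_pos: [680.4, -19.4, 220.9]
ee_rot: [0.001, 0.649, 0.761, 0.0]
force: [5.9, 2.3, -0.8]
opening: 13.6
```

Run:
```python
from h import *
o=status.observe();print(o['eef_pos'],o['ee_rot'],o['force'],o['wrist_torque'],o['opening'],o['time'])
s=snap('scene','scene6')
# gate region compare
a=cv2.resize(load('scene2')['frame'][165:215,300:340],None,fx=9,fy=9,interpolation=3);b=cv2.resize(s['frame'][165:215,300:340],None,fx=9,fy=9,interpolation=3)
cv2.imwrite('pics/c6.png',np.hstack([a,b]))
```

```text
[680.40131175 -19.44066734 220.85207259] [5.59801663e-04 6.49276351e-01 7.60552225e-01 4.67732527e-04] [ 5.90418594  2.33311997 -0.775758  ] [ 0.3266128  -0.74873959  0.1352293 ] 13.608750400308185 20.55
```

View pics/c6.png

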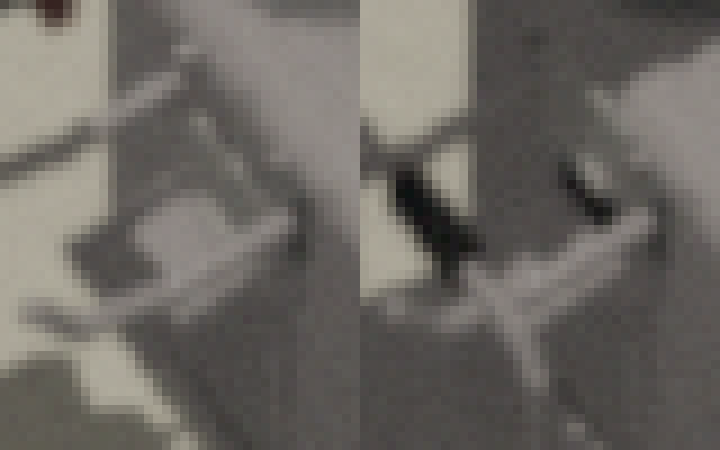

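The right half of this crop shows the gate raised: a black chute opening at (590,190) that is shut in the left half. The torque is steady, so one gentle nudge toward the end stop will confirm the angle.

Call:
{"method": "play_rows", "body": {"deltas": [[0, 0, 0, 0, 0, -0.01], [0, 0, 0, 0, 0, -0.01], [0, 0, 0, 0, 0, 0], [0, 0, 0, 0, 0, 0], [0, 0, 0, 0, 0, 0]]}}

```text
time: 21.22
eef_pos: [680.5, -19.5, 220.9]
ee_rot: [0.001, 0.657, 0.754, 0.001]
force: [6.0, 2.1, -1.0]
opening: 13.6
```

Run:
```python
from h import *
o=status.observe();print(o['eef_pos'],o['ee_rot'],o['force'],o['wrist_torque'],o['opening'],o['time'])
```

```text
[680.45990622 -19.46924189 220.85895003] [6.03205013e-04 6.56864404e-01 7.54008300e-01 5.23743064e-04] [ 5.97941004  2.1266245  -0.96475592] [ 0.36120002 -0.8641816   0.1907387 ] 13.58799446643285 21.225
```

The torque rose from 0.135 to 0.19 N m, so the dial is past the third detent, at or near the stop. I'm handing in while still holding it.

Run:
```python
from bench import arm
print(arm.close_job())
```

```text
the job is handed in; nothing more can be done
None
```

I hung the pail by its handle on both prongs and let go. I then turned the dial clockwise to the third click and handed in at about 21 s while still holding it at 50 N grip.

- **Pail:** The camera showed the bar lying over both prongs and the pail hanging level. Contact came at the expected height, and the pail was seen free of the gripper before the dial was touched.
- **Dial:** The tool turned about 1.32 rad and the chute gate was visibly raised. Torque was 0.135 N m at 1.305 rad, then 0.19 N m after a last nudge. That matches being just past the third detent, at or near the end stop. I could not read the dial's angle directly because the gripper hid the pointer.
- **Forces and bystanders:** Sideways force on the dial reached about 14 N, from a 2–3 mm centring error, and I eased it to about 6 N. The jars and carton were not approached, but I took no separate measurement of them at the end.
- **Camera disagreement:** The two cameras disagreed by 4–8 mm on some mill points; I used a compromise and it fitted.

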